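Hang the drip pail to dry and set the drying timer

ROBOT

A 6-joint arm with a two-finger parallel gripper is mounted at the origin on a cart in front of the work surface, level with it; the furniture and walls round the work are solid. World frame = base frame: x ahead of the robot, y to its left, z up, the work surface at z = 0. Lengths are in m, angles in rad, forces in N, time in s.
With the tool pointing down it reaches from about 0.325 to 0.9 m from the base axis. Payload 6.1 kg.
Tool frame: the origin (TCP) lies midway between the tips of the shut fingers; the grasp point (between the pads) lies 19 mm behind it (env.grip_depth is the distance from the TCP to the grasp point, in m); z points along the fingers, y is the line along which they close (so a half turn about z gives the same grasp; the last joint's range is limited). The gripper opens to 85 mm and grips with 20 to 120 N. Pads are 22 mm wide; open, the fingers measure 114 mm over their backs; the gripper's body (76 mm by 85 mm) begins 54 mm behind the grasp point. The pads swing forward as they close: fully open they stand 13 mm farther back than shut.
Start: joints at [1.065, 0.22, 1.526, -0, 1.395, -0.126], TCP at [0.232, 0.58, 0.231] pointing down, gripper open.
Joint ranges: [-2.98, 2.98], [-0.91, 2.08], [0.09, 2.57], [-1.24, 4.39], [0.2, 2.65], [-2.68, 2.68]. Speed limits (rad/s): [2.57, 2.57, 3.01, 3.14, 3.14, 3.14].

INTERFACE

Orientations are given as a rotation vector (axis times angle).
In Python, from workcell import env, let_go, grasp, solver, status, cams, order gives the robot as it stands. The module is installed in compiled form; this text tells all that it offers. Calls block until the motion is done:
- env.movep(position, orientation): joint-space move of the TCP to a pose.
- env.line_to(position, ori=None, speed=0.15): straight line of the TCP; ori=None keeps the orientation; speed is the mean speed in m/s.
- env.movej(angles): joint-space move.
- let_go() and grasp(effort=None): open the fingers fully, or close them until they stop; effort is the grip in N (None keeps the last).
- env.pause(seconds).
- solver.ik(position, orientation): joint angles nearest the present ones, or None.
- status.get_obs(): the state.
- cams.camera(name): name is "scene" or "top"; returns the picture (384x512x3 uint8, blue, green, red); there is no depth.
- cams.camera_info(name): a dict with "fx", "fy", "cx", "cy" (pixels), "dist_coeffs" ([k1, k2, p1, p2, k3] as OpenCV has them; the pictures are not rectified), "R" (3x3) and "t" (3): a world point X has camera coordinates R X + t. Camera axes: x right, y down, z forward; pixel columns grow to the right and rows downward; lengths in m; the calibration is good to about 2 mm. A picture is of the moment at which its call begins. camera_info takes no time and is no camera call.
A pose or a line that the arm cannot do raises env.Unreachable and nothing moves.
- order.sign_off(): hands the job in; it is judged then, once.
The state is a dict: "clock": time; "qpos": joint angles; "dq": joint speeds; "tau": joint torques, N m; "tool_pos": TCP position; "tcp_rot": TCP orientation; "contact_force": force on the tool from outside, world axes, zero at the start; "wrist_torque": the same for the moment, N m; "gripper_width": finger opening in m; "gripper_force": force on a finger pad.
Only numpy, scipy, OpenCV 4.12 (cv2) and the standard library are available. Lean on these libraries where they do the work, as an engineer would, in place of code of your own. Each camera call takes 0.05 s, during which the arm holds its last target. There are 200 camera calls.

TASK

The rinsed electrode is in the little steel pail and has to dry: hang the pail gently by the middle of its handle in the hook of the drip stand, keeping it level enough on the way that the electrode stays in it, and let go. Then turn the blue knob of the timer until its white line points at the green mark. Do not push the bottles, the gauze roll or the blue cup about or tip them.

Things in the scene. Friction and masses are not known exactly. Their poses are not given: they have to be found in the camera images.
- pail: open round steel pail, 60 mm across at the foot, 74 mm at the rim, rim 55 mm high, 0.16 kg; origin at the centre of its underside, z up. A stiff arched handle (it does not swing) stands over it in its own y-z plane: thin legs at y = -45 and +45 mm, joined at the top by a straight level black bar (see pail_bar). Either way round is the same
- pail_bar (a point): middle of the pail's black handle bar, on the bar's axis, 115 mm above the pail's underside. The bar runs along the pail's y, 9 mm thick, straight from y = -36 to +36 mm; the opening between rim and bar is 55 mm high
- electrode: small round-footed electrode, 25 mm across, 46 mm high, standing loose in the pail; origin at the centre of its underside, which is 4 mm above the pail's underside
- stand: fixed drip stand: round white tray 112 mm across, 8 mm high; origin under the tray's centre, z up. A thin post 192 mm high with a black clamp and knob on top stands at x = +70 mm (front of post +64 mm, of clamp +56 mm). From the clamp a steel strap hook reaches to -x over the tray (see stand_seat)
- stand_seat (a point): middle of the hook's floor, on its upper face, 165 mm over the underside; axes as the stand's. The hook is a square U of strap 12 mm wide (in y), open upward, 32 mm long inside (x = -16 to +16 mm); its front lip (4 mm thick) and its back stand 14 mm above the floor. The bar goes in over the lip from the -x side and lies along y, its axis then 4.5 mm above this point
- timer: fixed timer, white square case 62 x 62 mm, 22 mm high, with a blue round knob on top; origin at the centre of the case's underside. A small green mark lies on the case's top beside the knob, at 2.4 rad counter-clockwise from the timer's own x axis, about the knob's axis
- timer_grip (a point): on the knob's axis, 34 mm above the case's underside; the knob is 32 mm across and reaches from 23 to 36 mm above the underside
- timer_knob (a joint): angle of the timer's knob in rad, 0 to 5.24, growing counter-clockwise seen from above; it stays where it is left. At 0 the white line on the knob points along the timer's own +x; at 2.4 it points at the green mark
- wash_bottle: bystander: tall white bottle, 68 x 88 mm, 256 mm high, origin at the centre of its underside
- gel_pump: bystander: pale green pump bottle, 73 x 66 mm, 198 mm high, origin at the centre of its underside
- gauze_roll: bystander: white gauze roll standing on end, 41 mm across, 60 mm high, origin at the centre of its underside
- mixing_cup: bystander: small blue cup, 69 mm across, 32 mm high, origin at the centre of its underside

How it is judged:
By the outcome, as a careful person would: the job done as asked, in the order asked, and still so for the second after the job is handed in, with the robot touching nothing.
It also fails if it takes over 59 s, if anything falls off the work surface, if the arm or the gripper's body presses on something with over 40 N, if the wrist force passes 120 N, or if a joint passes its speed limit or range.

## Working session

There is one attempt and no reset: what is moved stays moved. The work goes in short steps, each a Python script; the robot and the scene stay as the last script left them, time stands still between calls to the robot, and variables do not carry over. Pictures are saved under pics/ and viewed, at most 10 in all, crops included, and the job is handed in when it is done.

```bash
mkdir -p pics; python3 - <<'E'
from workcell import env,cams,status
import cv2,numpy as np
for n in("scene","top"):
    im=cams.camera(n);cv2.imwrite(f"pics/{n}0.png",im)
    cv2.imwrite(f"pics/{n}0b.png",cv2.resize(im,(800,600),interpolation=cv2.INTER_CUBIC))
    i=cams.camera_info(n);R=np.array(i["R"]);print(n,{k:np.round(v,3).tolist() for k,v in i.items()},-R.T@np.array(i["t"]))
o=status.get_obs();print(o["clock"],o["tcp_rot"],env.grip_depth)
E
```

```text
scene {'fx': 484.873, 'fy': 484.873, 'cx': 251.423, 'cy': 193.0, 'dist_coeffs': [-0.126, 0.0, 0.0, 0.0, 0.0], 'R': [[0.771, -0.636, -0.009], [-0.481, -0.573, -0.663], [0.417, 0.516, -0.748]], 't': [-0.401, 0.368, 0.914]} [ 0.1049668  -0.51577699  0.92425391]
top {'fx': 443.627, 'fy': 443.627, 'cx': 253.789, 'cy': 188.926, 'dist_coeffs': [0.007, 0.0, 0.0, 0.0, 0.0], 'R': [[0.002, -1.0, -0.009], [-0.998, -0.001, -0.068], [0.068, 0.009, -0.998]], 't': [0.06, 0.558, 1.175]} [0.47597062 0.04932098 1.21111067]
0.1 [-5.92898171e-01 -3.08456999e+00  2.58344718e-03] 0.0187
```

View pics/scene0b.png

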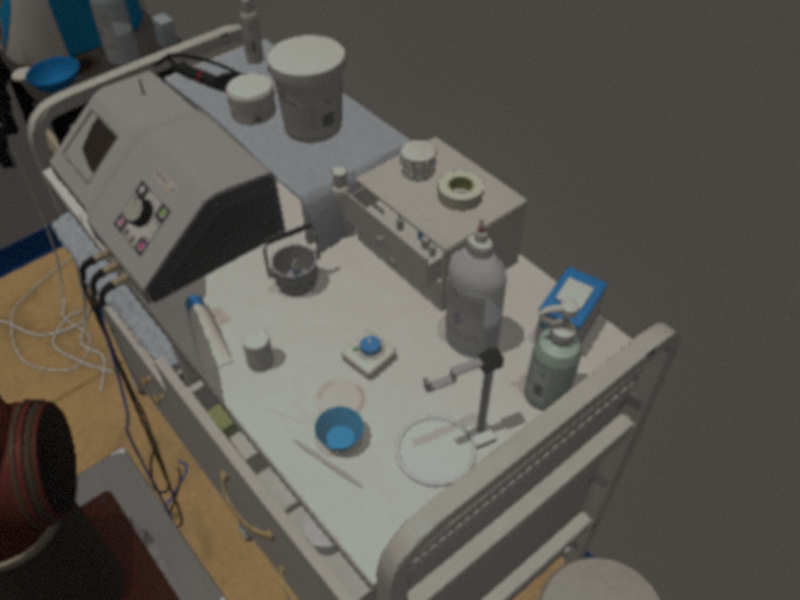

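View pics/top0b.png

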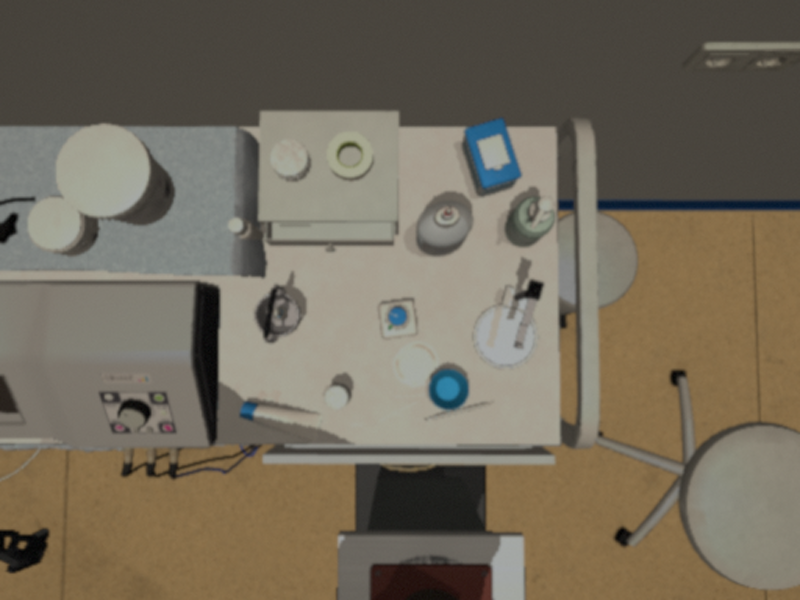

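The scene view shows the pail near (290,265), the timer near (370,352), and the stand with its tray at (437,450) and hook at (440,380). In the top view the pail bar is near (270,313), the timer at (398,318), the stand tray at (505,333) and its clamp at (533,290). I'll zoom in on these.

```bash
python3 - <<'E'
import cv2,numpy as np
T=cv2.imread("pics/top0.png");S=cv2.imread("pics/scene0.png")
def crop(im,u,v,s):
    w,h=int(264/s),int(300/s);c=im[v:v+h,u:u+w]
    c=cv2.convertScaleAbs(c,alpha=1.5)
    c=cv2.resize(c,(w*s,h*s),interpolation=cv2.INTER_CUBIC)
    for k in range(0,w,10):cv2.line(c,(k*s,0),(k*s,4),(0,0,255),1)
    for k in range(0,h,10):cv2.line(c,(0,k*s),(4,k*s),(0,0,255),1)
    return cv2.copyMakeBorder(c,0,300-h*s,0,264-w*s,cv2.BORDER_CONSTANT)
m=np.vstack([np.hstack([crop(T,155,170,5),crop(T,235,180,6),crop(T,295,155,3)]),np.hstack([crop(S,160,135,5),crop(S,215,205,5),crop(S,245,215,3)])])
cv2.imwrite("pics/m1.png",m)
E
```

```text
(no output)
```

View pics/m1.png

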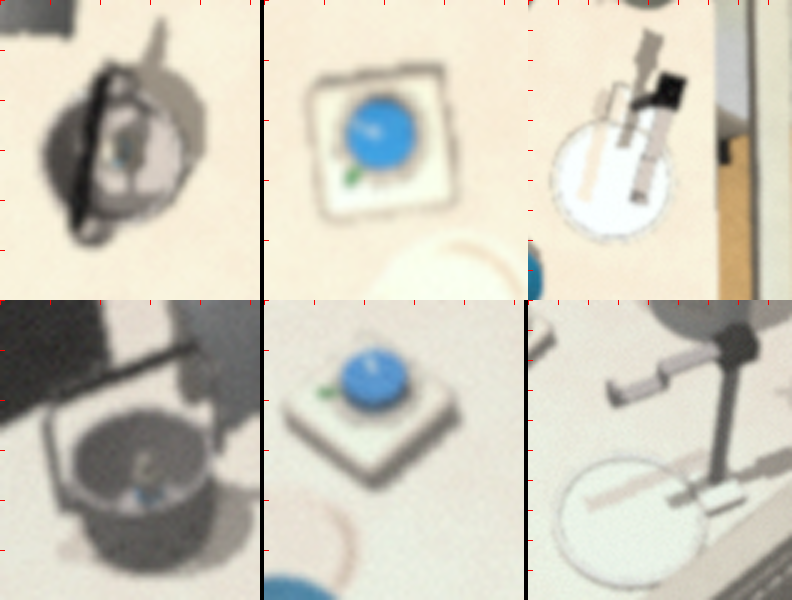

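The crops show:
- **Pail bar, native pixels:** top view (175,184) to (170.6,215.6); scene view (170,155.6) to (199,144.6).
- **Knob:** top view (254.3,202.2), with the green mark at (249.8,209.5).
- **Tray centre:** top view (323,215).
- **Clamp:** top view (342,186).

Next I'll measure these with masks and rays.

```bash
cat > h.py <<'E'
import cv2,numpy as np
from workcell import env,let_go,grasp,solver,status,cams,order
from scipy.spatial.transform import Rotation as Ro
def ray(n,uv):
    i=cams.camera_info(n);K=np.array([[i["fx"],0,i["cx"]],[0,i["fy"],i["cy"]],[0,0,1]])
    p=cv2.undistortPoints(np.array([[uv]],float),K,np.array(i["dist_coeffs"],float))[0,0]
    R=np.array(i["R"]);return -R.T@np.array(i["t"]),R.T@np.array([p[0],p[1],1])
def plane(n,uv,z):
    c,d=ray(n,uv);return c+d*(z-c[2])/d[2]
def tri(a,b):
    (c1,d1),(c2,d2)=ray("top",a),ray("scene",b)
    s=np.linalg.lstsq(np.c_[d1,-d2],c2-c1,rcond=None)[0]
    p,q=c1+s[0]*d1,c2+s[1]*d2;return (p+q)/2,np.linalg.norm(p-q)
def down(yaw):  # closing axis (tool y) at world angle yaw (mod pi), tool z down
    y=np.array([np.cos(yaw),np.sin(yaw),0]);z=np.array([0,0,-1.]);return Ro.from_matrix(np.c_[np.cross(y,z),y,z]).as_rotvec()
def st(*k):
    o=status.get_obs();print("t %.1f"%o["clock"],"tcp",np.round(o["tool_pos"],4),"F",np.round(o["contact_force"],1),"w %.4f"%o["gripper_width"],*[np.round(o[x],3) for x in k]);return o
def big(m,box):
    u,v,w,h=box;M=np.zeros_like(m);M[v:v+h,u:u+w]=m[v:v+h,u:u+w]
    return max(cv2.findContours(M,cv2.RETR_EXTERNAL,cv2.CHAIN_APPROX_NONE)[0],key=cv2.contourArea)
def knob(im,n,box):
    hsv=cv2.cvtColor(im,cv2.COLOR_BGR2HSV)
    c=cv2.convexHull(big(cv2.inRange(hsv,(95,90,60),(125,255,255)),box))
    (cx,cy),ax,an=cv2.fitEllipse(c);m=np.zeros(im.shape[:2],np.uint8);cv2.drawContours(m,[c],-1,255,-1)
    m=cv2.erode(m,np.ones((3,3)));sat=hsv[...,1].astype(float);w=np.where(m>0,np.clip(np.median(sat[m>0])-25-sat,0,None),0)
    vv,uu=np.mgrid[:im.shape[0],:im.shape[1]];l=(uu*w).sum()/w.sum(),(vv*w).sum()/w.sum()
    P=plane(n,(cx,cy),.034 if n=="top" else .031);A=plane(n,(cx,cy),.036);L=plane(n,l,.036)-A;return P,ax,np.arctan2(L[1],L[0]),np.hypot(*L[:2])
E
python3 - <<'E'
from h import *
T=cv2.imread("pics/top0.png");S=cv2.imread("pics/scene0.png")
for n,im,b in(("top",T,(240,190,30,30)),("scene",S,(220,208,35,25))):print("knob",n,*[np.round(x,4) for x in knob(im,n,b)])
g=cv2.inRange(cv2.cvtColor(T,cv2.COLOR_BGR2HSV),(40,50,30),(85,255,255));vv,uu=np.nonzero(g[200:216,243:260]);print("green",plane("top",(243+uu.mean(),200+vv.mean()),.022),len(uu))
t=[plane("top",(235+a/6,180+b/6),.022) for a,b in((49,88),(177,68),(193,203),(63,218))];print("case",np.mean(t,0))
for e in np.diff(np.array(t+t[:1]),axis=0):print(" edge",np.linalg.norm(e),np.degrees(np.arctan2(e[1],e[0])))
# bar by dark mask in top
m=(T.max(2)<45).astype(np.uint8)*255
r=cv2.minAreaRect(big(m,(165,178,18,44)));print("bar rect",r);p=cv2.boxPoints(r);
for q in((175,184),(170.6,215.6)):print("barpx",plane("top",q,.115))
print("bar mid",plane("top",r[0],.115))
print("tri bar",tri((175,184),(199,144.6)),tri((170.6,215.6),(170,155.6)))
# pail foot/rim check, tray
for n,im,b,z in(("top",T,(300,193,42,44),.008),("scene",S,(252,264,55,50),.008)):
    gr=im.min(2);k=(gr>np.percentile(gr[b[1]:b[1]+b[3],b[0]:b[0]+b[2]],45)).astype(np.uint8)*255
    e=cv2.fitEllipse(cv2.convexHull(big(k,b)));print("tray",n,e,plane(n,e[0],z))
print("tray manual",plane("top",(323,215),.008),plane("scene",(245+103/3,215+223/3),.008))
print("clamp",tri((295+142/3,155+90/3),(245+210/3,215+45/3)))
print("lip",tri((295+110/3,155+200/3),(245+88/3,215+92/3)))
for z in(0,.1,.2):print("console right edge",plane("top",(218*.64,440*.64),z),plane("scene",(285*.64,180*.64),z))
for nm,px,z in(("wash",(448,215),.256),("gel",(540,205),.198),("gauze",(337,393),.06),("cup",(450,386),.032),("rail",(570,300),.2)):print(nm,plane("top",np.array(px)*.64,z))
E
```

```text
knob top [0.5215 0.0595 0.034 ] [10.4679 10.8759] 1.1803 0.0059
knob scene [0.5213 0.0567 0.031 ] [10.3178 11.9162] 1.0876 0.0085
green [0.5046582  0.07183907 0.022     ] 4
case [0.51667741 0.05690813 0.022     ]
 edge 0.057977077385663225 -81.02467724400742
 edge 0.06073411318340392 -173.23870121227912
 edge 0.05836033071359489 96.67642629687523
 edge 0.058409427553156236 6.342956506569952
bar rect ((171.910400390625, 199.33236694335938), (4.029515266418457, 29.575124740600586), 8.746162414550781)
barpx [0.56287785 0.25517075 0.115     ]
barpx [0.48456852 0.26494668 0.115     ]
bar mid [0.52478393 0.26229481 0.115     ]
tri bar (array([0.56355101, 0.256971  , 0.10564865]), np.float64(0.00016243161319952362)) (array([0.48437134, 0.26597476, 0.11050843]), np.float64(0.000544844848401728))
tray top ((322.9059143066406, 215.62078857421875), (38.064979553222656, 39.96907424926758), 122.64261627197266) [ 0.48611137 -0.12638086  0.008     ]
tray scene ((278.2801513671875, 289.1041564941406), (39.282859802246094, 45.350406646728516), 93.54915618896484) [ 0.48355438 -0.13445997  0.008     ]
tray manual [ 0.48778692 -0.1266495   0.008     ] [ 0.48491826 -0.13634515  0.008     ]
clamp (array([ 0.55733104, -0.14932791,  0.17104038]), np.float64(0.0019697579663070226))
lip (array([ 0.4723692 , -0.12451158,  0.1686248 ]), np.float64(0.004188886592498475))
console right edge [0.30732464 0.36896459 0.        ] [0.65965385 0.49541897 0.        ]
console right edge [0.32124954 0.34257199 0.1       ] [0.59963927 0.38601224 0.1       ]
console right edge [0.33517444 0.31617939 0.2       ] [0.5396247  0.27660552 0.2       ]
wash [ 0.65315044 -0.01310163  0.256     ]
gel [ 0.67880376 -0.15250112  0.198     ]
gauze [0.3927882  0.15801685 0.06      ]
cup [ 0.40298928 -0.03020152  0.032     ]
rail [ 0.53838067 -0.19403771  0.2       ]
```

```bash
python3 - <<'E'
from h import *
a=np.radians(172.5);d=np.array([np.cos(a),np.sin(a)]);g=np.array([.5240,.2610])+.023*d
yp=a-np.pi/2;ys=np.radians(73.5)-np.pi/2
for k in(0,np.pi):
    print([None if (q:=solver.ik(p,down(y+k))) is None else np.round(q,2) for p,y in(((*g,.096),yp),((*g,.24),yp),((.387,-.074,.19),ys),((.48,-.1,.16),ys))])
p=np.array(status.get_obs()["tool_pos"])
try: env.line_to((p[0],p[1],.36),speed=.3)
except env.Unreachable as e: print("unreach",e)
st("qpos")
E
```

```text
[array([ 0.35,  0.22,  1.8 ,  0.  ,  1.13, -1.09]), array([ 0.35,  0.08,  1.67,  0.  ,  1.39, -1.09]), array([-0.39, -0.33,  2.14,  0.  ,  1.34, -0.1 ]), array([-0.37, -0.04,  1.94,  0.  ,  1.24, -0.08])]
[array([0.35, 0.22, 1.8 , 0.  , 1.13, 2.05]), array([0.35, 0.08, 1.67, 0.  , 1.39, 2.05]), None, None]
t 0.7 tcp [0.2315 0.5802 0.3608] F [ 0.9  0.4 -0.7] w 0.0857 [ 1.065  0.17   1.346  0.     1.625 -0.126]
```

```bash
python3 - <<'E'
from h import *
a=np.radians(172.5);d=np.array([np.cos(a),np.sin(a)]);g=np.array([.5240,.2610])+.023*d;o=down(a-np.pi/2)
env.movep((*g,.30),o);env.line_to((*g,.14),speed=.2);st()
cv2.imwrite("pics/a_top.png",cams.camera("top"));cv2.imwrite("pics/a_sc.png",cams.camera("scene"))
f=lambda n,u,v,s:cv2.resize(cv2.convertScaleAbs(cv2.imread(n)[v:v+100,u:u+100],alpha=1.5),None,fx=4,fy=4,interpolation=cv2.INTER_CUBIC)
cv2.imwrite("pics/a.png",np.hstack([f("pics/a_top.png",125,150,4),f("pics/a_sc.png",140,100,4)]))
E
```

```text
t 3.2 tcp [0.502  0.2646 0.1414] F [0.4 0.5 0.6] w 0.0861
```

View pics/a.png

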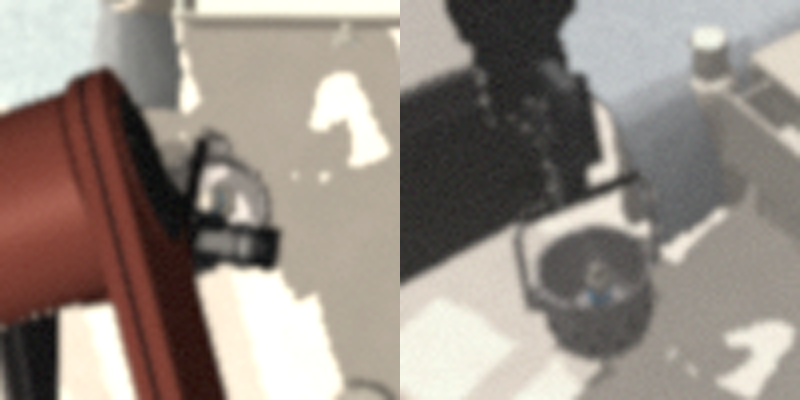

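The open fingers straddle the near half of the bar (fingers at about (555,190) and (600,165) in the right half). I'll go down and grasp.

```bash
python3 - <<'E'
from h import *
p=np.array(status.get_obs()["tool_pos"])
env.line_to((.502,.2646,.0965),speed=.08);st()
grasp(70);o=st("gripper_force")
env.line_to((.502,.2646,.125),speed=.06);st("wrist_torque")
env.line_to((.502,.2646,.195),speed=.15);st("gripper_force")
cv2.imwrite("pics/b_sc.png",cams.camera("scene"))
cv2.imwrite("pics/b.png",cv2.resize(cv2.convertScaleAbs(cv2.imread("pics/b_sc.png")[90:210,120:260],alpha=1.5),None,fx=4,fy=4,interpolation=cv2.INTER_CUBIC))
E
```

```text
t 4.0 tcp [0.502  0.2646 0.0963] F [-0.1  0.2 -0.4] w 0.0850
t 4.7 tcp [0.5022 0.2645 0.0968] F [ 0.1 -2.1  2.1] w 0.0065 68.201
t 5.3 tcp [0.5021 0.2646 0.1253] F [-0.1  0.4 -2.9] w 0.0065 [ 0.033 -0.03  -0.021]
t 5.9 tcp [0.5015 0.2644 0.1941] F [-0.7  0.  -2.7] w 0.0067 68.134
```

View pics/b.png

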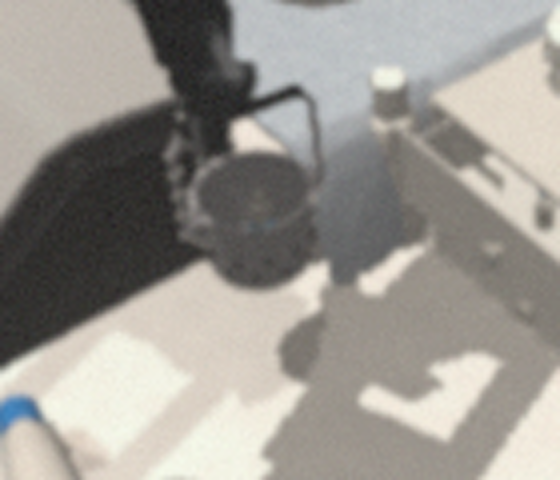

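The pail hangs level in the grip and is clear of everything. I'll carry it to a pose just in front of the hook.

```bash
cat >> h.py <<'E'
YS=np.radians(-16.5);xs=np.array([np.cos(YS),np.sin(YS)]);yh=np.array([-np.sin(YS),np.cos(YS)])
SEAT=np.array([.486,-.128]);OFF=.023
def at(dx,zbar,dy=0): # tcp for bar middle at stand (dx,dy), bar axis height zbar
    return (*(SEAT+dx*xs+(OFF+dy)*yh),zbar-.0182)
E
python3 - <<'E'
from h import *
env.line_to(at(-.10,.200),ori=down(YS),speed=.13);st()
env.line_to(at(-.065,.198),speed=.1);env.pause(.3);st("wrist_torque")
T=cams.camera("top");S=cams.camera("scene");cv2.imwrite("pics/c_t.png",T);cv2.imwrite("pics/c_s.png",S)
f=lambda im,u,v:cv2.resize(cv2.convertScaleAbs(im[v:v+100,u:u+66],alpha=1.5),None,fx=6,fy=6,interpolation=cv2.INTER_CUBIC)
cv2.imwrite("pics/c.png",np.hstack([f(T,295,160),f(S,248,205)]))
E
```

```text
t 8.9 tcp [ 0.3967 -0.0773  0.1818] F [ 0.3  0.2 -2.2] w 0.0062
t 9.7 tcp [ 0.4299 -0.0874  0.1799] F [-1.  -0.  -2.3] w 0.0067 [ 0.012  0.004 -0.07 ]
```

View pics/c.png

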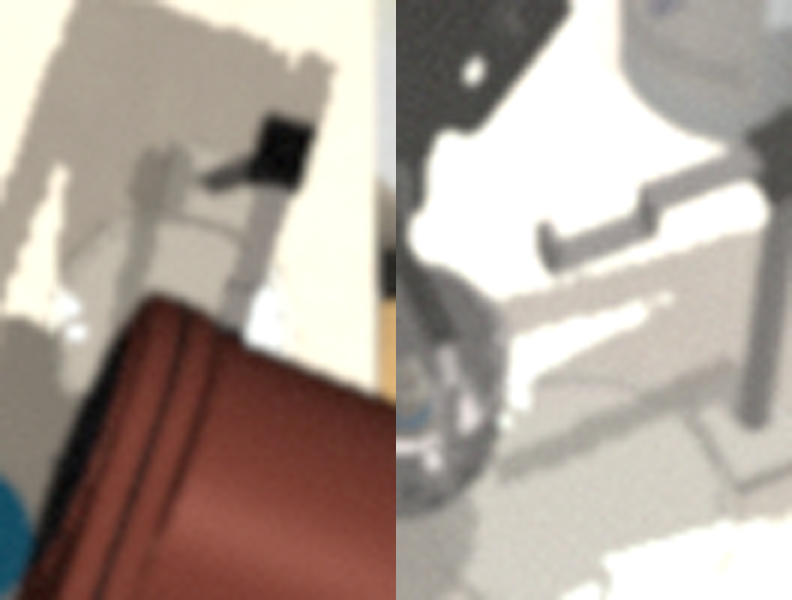

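In the scene view (right half) the hook lip is at about native (273,243), and the floor runs to about (290,243). The pail rim is at lower left. I'll project the estimated hook and bar points onto this picture to check the estimate.

```bash
python3 - <<'E'
from h import *
def pr(n,P):
    i=cams.camera_info(n);K=np.array([[i["fx"],0,i["cx"]],[0,i["fy"],i["cy"]],[0,0,1]])
    return cv2.projectPoints(np.array(P,float),cv2.Rodrigues(np.array(i["R"]))[0],np.array(i["t"],float),K,np.array(i["dist_coeffs"],float))[0][:,0]
W=lambda x,y,z:[*(SEAT+x*xs+y*yh),z]
hook=[W(x,y,z) for y in(-.006,.006) for x,z in((-.02,.179),(-.02,.163),(.016,.165),(.016,.179))]+[W(.064,0,.005),W(.056,0,.179)]
tray=[W(.056*np.cos(t),.056*np.sin(t),.008) for t in np.arange(0,6.28,.52)]
p=np.array(status.get_obs()["tool_pos"]);B=lambda y,z=0:[*(p[:2]+(y-OFF)*yh),p[2]+.0182+z]
bar=[B(-.036),B(.036),B(-.045,-.02),B(-.045,-.06)]
def draw(n,f,u,v,w,h,s,sets):
    c=cv2.resize(cv2.convertScaleAbs(cv2.imread(f)[v:v+h,u:u+w],alpha=1.4),None,fx=s,fy=s,interpolation=cv2.INTER_CUBIC)
    for P,col in sets:
        for q in pr(n,P):cv2.circle(c,tuple(int(round(z)) for z in (q+.5-[u,v])*s),2,col,-1)
    return c
r,g,b=(0,0,255),(0,200,0),(255,80,0)
A=draw("top","pics/top0.png",295,170,66,100,6,[(hook,r),(tray,g)])
C=draw("scene","pics/c_s.png",228,205,100,100,4,[(hook,r),(bar,b)])
D=draw("scene","pics/scene0.png",245,225,66,90,3,[(hook,r),(tray,g)])
m=np.zeros((600,800,3),np.uint8);m[:600,:396]=A;m[:400,396:796]=C;m[400:600,396:594]=D[:200]
m[400:600,596:794]=D[70:270];cv2.imwrite("pics/d.png",m)
E
```

```text
(no output)
```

View pics/d.png

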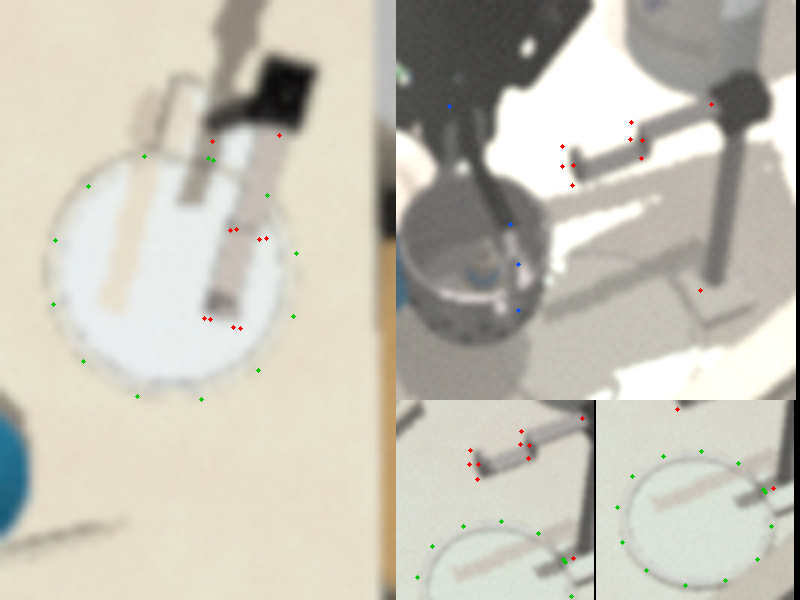

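The blue points lie on the held pail's bar end and leg, so the scene camera agrees with the arm's kinematics. The projected hook is off by about (+2.3,+0.5) px in the scene view and 1.5 px upward in the top view. I'll shift the seat to about (0.4895,-0.131) with yaw -16°, move over the hook and check before lowering.

```bash
sed -i 's/-16.5/-16.0/; s/SEAT=.*/SEAT=np.array([.4895,-.131]);OFF=.023/' h.py; grep -n SEAT= h.py; python3 - <<'E'
from h import *
env.line_to(at(-.065,.199),ori=down(YS),speed=.06)
env.line_to(at(-.005,.199),speed=.06);env.pause(.3);st("wrist_torque")
S=cams.camera("scene");cv2.imwrite("pics/e_s.png",S)
i=cams.camera_info("scene");K=np.array([[i["fx"],0,i["cx"]],[0,i["fy"],i["cy"]],[0,0,1]])
pr=lambda P:cv2.projectPoints(np.array(P,float),cv2.Rodrigues(np.array(i["R"]))[0],np.array(i["t"],float),K,np.array(i["dist_coeffs"],float))[0][:,0]
W=lambda x,y,z:[*(SEAT+x*xs+y*yh),z]
p=np.array(status.get_obs()["tool_pos"])
hook=[W(x,y,z) for y in(-.006,.006) for x,z in((-.02,.179),(-.02,.163),(.016,.165),(.016,.179))]
bar=[[*(p[:2]+(y-OFF)*yh),p[2]+.0182] for y in(-.036,0,.036)]
u,v,s=255,205,8;c=cv2.resize(cv2.convertScaleAbs(S[v:v+75,u:u+100],alpha=1.4),None,fx=s,fy=s,interpolation=cv2.INTER_CUBIC)
for P,col in((hook,(0,0,255)),(bar,(255,80,0))):
    for q in pr(P):cv2.circle(c,tuple(int(round(z)) for z in (q+.5-[u,v])*s),3,col,-1)
cv2.imwrite("pics/e.png",c)
E
```

```text
29:SEAT=np.array([.4895,-.131]);OFF=.023
t 11.5 tcp [ 0.491  -0.1075  0.1809] F [-0.3  0.8 -1. ] w 0.0064 [0.077 0.031 0.036]
```

View pics/e.png

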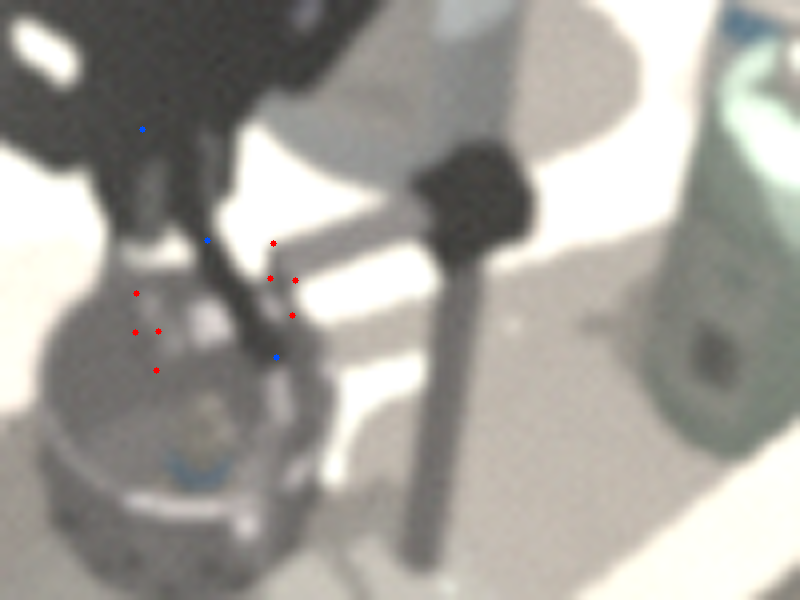

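The blue points lie on the bar and the red hook corners match the hook's back upright within about 1 px, so the bar's middle is between lip and back. I'll lower it in small steps, watching force.

```bash
python3 - <<'E'
from h import *
env.line_to(at(-.005,.174),speed=.05);env.pause(.2);st("wrist_torque")
z=.174
while z>.1665:
    z-=.0012;env.line_to(at(-.005,z),speed=.02);env.pause(.15);print(round(z,4),end=" ");o=st("wrist_torque")
    if o["contact_force"][2]>1.5: break
E
```

```text
t 12.4 tcp [ 0.4913 -0.1076  0.1562] F [ 0.7  0.3 -1.3] w 0.0064 [ 0.016 -0.039  0.006]
0.1728 t 12.8 tcp [ 0.4911 -0.1075  0.1546] F [-0.1  0.2 -2. ] w 0.0066 [ 0.043 -0.024  0.043]
0.1716 t 13.2 tcp [ 0.491  -0.1075  0.1534] F [-0.2  0.6 -1.8] w 0.0063 [ 0.08  -0.001  0.015]
0.1704 t 13.6 tcp [ 0.491  -0.1075  0.1522] F [ 0.5 -1.1 -1.8] w 0.0064 [ 0.005  0.01  -0.003]
0.1692 t 14.0 tcp [ 0.491  -0.1075  0.151 ] F [-0.5  0.1 -1.3] w 0.0062 [ 0.073 -0.041  0.037]
0.168 t 14.4 tcp [ 0.4911 -0.1075  0.1503] F [-2.4  1.9  5.5] w 0.0067 [ 0.146  0.538 -0.05 ]
```

Contact came at the expected height. I'll ease off slightly, release, rise and look.

```bash
python3 - <<'E'
from h import *
env.line_to(at(-.005,.1688),speed=.02);st("wrist_torque")
let_go();env.pause(.2);st("wrist_torque")
env.line_to(at(-.005,.20),speed=.06);env.line_to(at(-.005,.29),speed=.2);st("wrist_torque")
env.line_to((.44,.02,.30),speed=.3);st()
T=cams.camera("top");S=cams.camera("scene");cv2.imwrite("pics/f_t.png",T);cv2.imwrite("pics/f_s.png",S)
f=lambda im,u,v:cv2.resize(cv2.convertScaleAbs(im[v:v+120,u:u+100],alpha=1.4),None,fx=4,fy=4,interpolation=cv2.INTER_CUBIC)
cv2.imwrite("pics/f.png",np.hstack([f(T,280,150),f(S,235,200)]))
E
```

```text
t 14.6 tcp [ 0.4912 -0.1075  0.1506] F [-1.7  1.5  2. ] w 0.0066 [ 0.139  0.186 -0.041]
t 15.6 tcp [ 0.4911 -0.1075  0.1506] F [-0.3 -0.1 -0. ] w 0.0854 [-0.002  0.002 -0.017]
t 16.8 tcp [ 0.4906 -0.1074  0.2706] F [ 0.4  1.  -0.4] w 0.0856 [ 0.014  0.017 -0.032]
t 17.4 tcp [0.4393 0.0204 0.2986] F [ 0.3 -0.7 -0. ] w 0.0852
```

View pics/f.png

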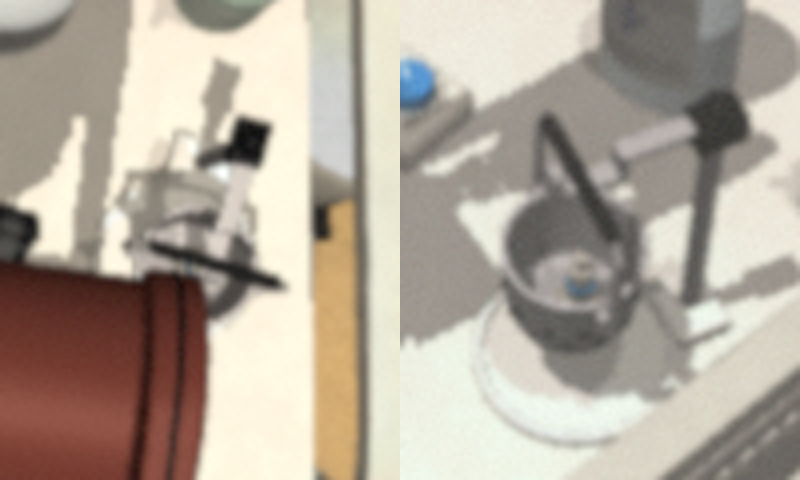

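The pail hangs level by the middle of its bar, at about (217,266) in the top crop, and the electrode is inside at (580,275) in the scene crop. Next is the knob: from about 1.13 to 2.52 rad in world angle.

```bash
python3 - <<'E'
from h import *
T=cams.camera("top");S=cams.camera("scene")
for n,im,b in(("top",T,(240,190,30,30)),("scene",S,(220,208,35,25))):
    try:print("knob",n,*[np.round(x,4) for x in knob(im,n,b)])
    except Exception as e:print(n,"hidden")
k=(.5213,.0578);y0=-.62;o=down(y0)
env.movep((*k,.14),o);env.line_to((*k,.0275),speed=.12);st()
grasp(45);env.pause(.2);q=np.array(st("qpos","wrist_torque")["qpos"])
n=14
for i in range(1,n+1):
    q2=q.copy();q2[5]-=1.39*i/n;env.movej(q2)
    o=status.get_obs()
    if np.linalg.norm(o["contact_force"])>25: print("force",i,o["contact_force"]);break
env.pause(.2);st("qpos","wrist_torque")
let_go();p=st()["tool_pos"];env.line_to((p[0],p[1],.14),speed=.15)
env.line_to((.40,.18,.30),speed=.35);st()
T=cams.camera("top");S=cams.camera("scene");cv2.imwrite("pics/g_t.png",T);cv2.imwrite("pics/g_s.png",S)
for n,im,b in(("top",T,(240,190,30,30)),("scene",S,(220,208,35,25))):
    try:print("knob",n,*[np.round(x,4) for x in knob(im,n,b)])
    except Exception as e:print(n,"hidden")
E
```

```text
knob top [0.5212 0.0596 0.034 ] [10.373  11.2545] 1.1279 0.0058
knob scene [0.5212 0.056  0.031 ] [10.1045 12.3409] 1.0839 0.0087
t 19.5 tcp [0.5222 0.0578 0.0284] F [0.8 1.  0.1] w 0.0854
t 20.3 tcp [0.5222 0.0574 0.0282] F [ 0.4 -3.1  4.8] w 0.0293 [-4.000e-02  2.310e-01  1.934e+00 -1.000e-03  9.760e-01  5.800e-01] [-0.586 -0.204 -0.016]
t 24.0 tcp [0.522  0.0574 0.0282] F [-1.7 -1.4  5.3] w 0.0293 [-4.000e-02  2.310e-01  1.934e+00 -1.000e-03  9.760e-01 -8.050e-01] [-0.32   0.313 -0.027]
t 24.5 tcp [0.5222 0.0575 0.0282] F [ 0.1 -0.1  0.5] w 0.0853
t 26.3 tcp [0.3998 0.1794 0.2981] F [-0.6 -0.4 -0.6] w 0.0849
knob top [0.5214 0.0594 0.034 ] [10.1202 10.912 ] 2.5299 0.0057
knob scene [0.5212 0.0548 0.031 ] [ 9.9433 10.6341] 1.8689 0.0078
```

```bash
python3 - <<'E'
from h import *
A={n:np.mean([cams.camera(n).astype(float) for _ in range(12)],0).astype(np.uint8) for n in("top","scene")}
for n in A:cv2.imwrite(f"pics/avg_{n}.png",A[n])
T=A["top"];P,ax,an,r=knob(T,"top",(240,190,30,30));print("top",P,an,r)
h=cv2.cvtColor(T,cv2.COLOR_BGR2HSV);g=cv2.inRange(h,(35,40,30),(90,255,255))[200:217,240:262];v,u=np.nonzero(g)
G=plane("top",(240+u.mean(),200+v.mean()),.022);print("green",G,len(u),np.arctan2(*(G-P)[1::-1]))
f=lambda im,u,v,w,h,s:cv2.resize(cv2.convertScaleAbs(im[v:v+h,u:u+w],alpha=1.3),None,fx=s,fy=s,interpolation=cv2.INTER_CUBIC)
m=np.zeros((600,800,3),np.uint8);m[:300,:390]=f(T,237,188,39,30,10);m[:300,400:790]=f(A["scene"],217,207,39,30,10)
m[300:600,:400]=f(T,160,145,200,150,2);m[300:600,400:800]=f(A["scene"],150,180,200,150,2);cv2.imwrite("pics/z.png",m);st()
E
```

```text
top [0.52143116 0.05941196 0.034     ] 2.522386210225462 0.00576273139042295
green [0.50466048 0.07049945 0.022     ] 8 2.5574374570049443
t 27.6 tcp [0.4  0.18 0.3 ] F [-0.2 -0.2 -0.8] w 0.0850
```

View pics/z.png

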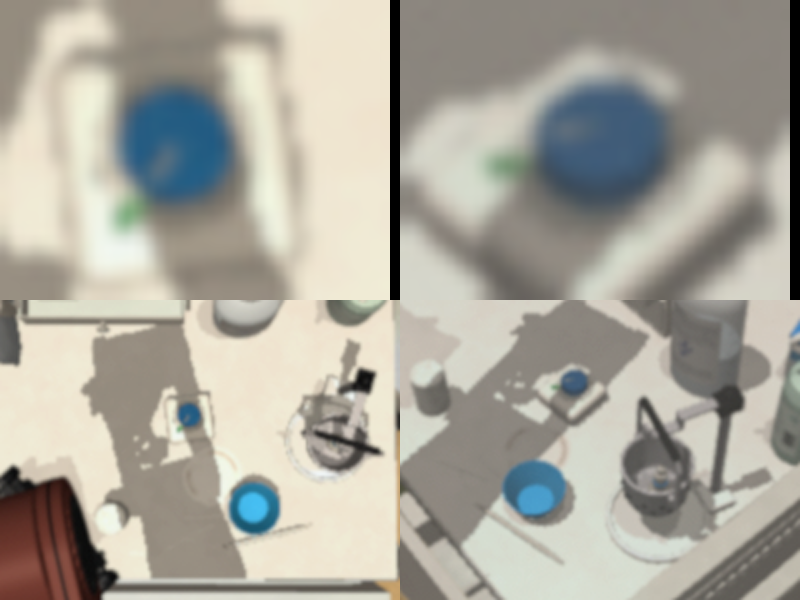

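The white line at (163,162) points from the knob centre (176,143) straight at the green mark (129,212). The pail hangs in the hook with the electrode inside, and the bystanders are in place.

```bash
python3 -c "
from h import *
print(order.sign_off());st()"
```

```text
the job is handed in; nothing more can be done
None
the job is handed in; nothing more can be done
```

The job is handed in: the pail hangs level by the middle of its handle in the hook with the electrode inside, the timer's white line points at the green mark to within about 0.04 rad by camera, and no bottle, gauze roll or cup was touched.

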